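# Load a board carrier into the sprung test nest

## Task

Load the circuit-board carrier into the test nest: pick the flat carrier up off the bench, lay it in the open front of the nest with its bevelled end first, and slide it in until it stands hard against the end stops, pushing the sprung contacts back. Keep it pressed there while the slow sprung plunger at the side comes fully into the notch in the carrier's edge, then let go, so that the plunger holds it. Leave the other things on the bench where they are.

Things in the scene. Friction and masses are not known exactly. Their poses are not given: they have to be found in the camera images.
- nest: Test nest fixed to the bench, on its left or right half. Origin on the bench top; x = loading direction (away from the robot, within 0.25 rad of straight ahead), z up. Aluminium base plate x -70 to +200, y -55 to +55 mm, top at z 8. Open from x -70 to +47, then two dark guide rails along x. Nothing on it is higher than 40 mm. Rails, base and plunger are polished and slippery.
- nest_mouth (a point): Mouth of the guide rails, on the base top (nest x 47, y 0, z 8). Here the flared ends are about 83 mm apart; they narrow to 65 mm (inner faces at y +-32.5) at nest x 70 and stay so up to the stops. Rails are 16 mm high (top z 24). The carrier has 2.5 mm play each side.
- nest_stop (a point): Middle of the end-stop faces, on the base top (nest x 170, y 0, z 8). Two steel stops at y +-16.5 to +-30.5, the sprung contact head between them; behind them a black block (x 182 to 200, top z 36).
- nest_home (a point): Point on the base top (nest x 95, y 0, z 8) where the carrier's origin lies when the carrier is fully home. Same axes as the nest.
- carrier: Loose board carrier, about 0.25 kg, flat on the other half of the bench, its x axis within 0.35 rad of straight ahead. Black plate 150 (x) x 60 (y) x 10 mm; origin at the centre of its underside, front end at x +75. On top a circuit board (x -60 to 10, y +-25, top about z 28) and a connector at x 52. Grip across the 60 mm width near x -15, tips close to the table.
- carrier_rear (a point): Middle of the carrier's rear end face (carrier x -75, z 10 above its underside). An aluminium bar lies across this end, so the face is 60 wide and 18 mm high: push here.
- carrier_notch (a point): Mouth of the notch in the carrier's -y edge (carrier x 13 to 26, 12 mm deep). Ahead of it the edge is bevelled inwards from y -30 at x 36 to y -17 at the front end, so that it pushes the plunger aside as the carrier slides in.
- plunger (a joint): Steel plunger, 9 mm, round nose, in the nest's -y rail at nest x 115, sliding along y. 0 = fully in (its start), nose at nest y -20; grows as the carrier's edge pushes it out 8 to 10 mm. A spring (about 2 N) drives it in slowly against a damper: about 2 s once the notch faces it, and fully only while the carrier is within about 1.5 mm of the stops. Slide the carrier past it at about 3 cm/s.
- plunger_knob (a point): Middle of the plunger's black pull knob (21 mm), which moves with the plunger: nest x 115, y -121.5, z 13.5 when fully in. Between it and the rail is the damper cylinder, 26 mm thick, from nest y -41 to -101.
- contact_head (a joint): Sprung contact head. 0 = free, 7 mm proud of the end stops; grows as the carrier pushes it to +x; 0.007 m at the stops. It pushes back with 7 to 10 N and drives the carrier out again if let go too early; held by the plunger, the carrier springs back about 2 mm. Sliding home takes up to about 20 N in all at 3 cm/s.
- multimeter: orange and black digital multimeter, 150x75x46, lying on the left; bystander
- pliers_long: long-nose pliers with red handles, 176 long, far left; bystander
- screwdriver_mini: small screwdriver, 140 long, on the left; bystander
- caliper: digital caliper, 205 long, near the front edge on the left; bystander
- screwdriver_red: screwdriver with red handle, 214 long, near the front edge on the right; bystander
- tape_black: roll of black tape, 62 across, on the right; bystander
- circuit_board_0: loose bare circuit board 50x70x18, front right (not part of the job); bystander

How it is judged:
By the outcome, as a careful person would: the job done as asked, in the order asked, and still so for the second after the job is handed in, with the robot touching nothing.
It also fails if it takes over 62 s, if anything falls off the work surface, if the arm or the gripper's body presses on something with over 40 N, if the wrist force passes 120 N, or if a joint passes its speed limit or range.

## Robot

A 6-joint arm with a two-finger parallel gripper is mounted at the origin on a cart in front of the work surface, level with it; the furniture and walls round the work are solid. World frame = base frame: x ahead of the robot, y to its left, z up, the work surface at z = 0. Lengths are in mm, angles in degrees, forces in N, time in s.
With the tool pointing down it reaches from about 350 to 850 mm from the base axis. Payload 8.1 kg.
Tool frame: the origin (TCP) lies at the very end of the fingers, on their centre line; the grasp point (between the pads) lies 19 mm behind it; z points along the fingers, y is the line along which they close (so a half turn about z gives the same grasp; the last joint's range is limited). The gripper opens to 85 mm and grips with 20 to 120 N. Pads are 22 mm wide; open, the fingers measure 114 mm over their backs; the gripper's body (76 mm by 85 mm) begins 54 mm behind the grasp point. The pads swing forward as they close: fully open they stand 13 mm farther back than shut.
Start: joints at [69.362, 7.471, 85.268, -0, 87.261, -4.893], TCP at [162.791, 577.498, 208.592] pointing down, gripper open.
Joint ranges: [-169.43, 169.43], [-51.17, 129.36], [1.28, 143.12], [-76.62, 256.62], [0, 156.53], [-152.29, 152.29]. Speed limits (degrees/s): [136.94, 136.94, 159.86, 180, 180, 180].

## Interface

Orientations are given as [roll, pitch, yaw] about the fixed x, y, z axes, in that order (R = Rz(yaw) Ry(pitch) Rx(roll)).
In Python, from bench import status, viewer, job gives the robot as it stands.
- The arm moves only by the tool arm_command, never from a script. Its argument "targets" is a list that holds one entry, the list of rows, each a list of 7 numbers: the shift along the world's x, y, z in m, then the turn, a rotation vector about the world's x, y, z in rad, then the opening, from -1 (shut) to 1 (fully open). In form: [[[dx, dy, dz, rx, ry, rz, gripper], ...]]. A call has 1 to 10 rows; each row shifts and turns the commanded pose from where the row before left it; what a row does not reach is not made up. A row lasts 1/8 s, in which the tool goes at most 62.5 mm and 10.7 degrees, less where a joint would pass 70% of its speed; a pose out of reach is approached as far as the arm can. A call with a gripper value outside its range is refused whole. The fingers move at their own pace and stop on an object; "force" is the grip in N (left out, the last holds). Time passes only in rows, so rows that do not move let the fingers close. It gives the time, the measured TCP pose, the force, the opening and the grip force at its end, in the units of the state.
- status.sense(): the state, without advancing time (a new reading comes with each control period).
- viewer.snapshot(name): name is "scene" or "top" or "wrist"; returns the picture (384x512x3 uint8, red, green, blue); there is no depth.
- viewer.camera_model(name): a dict with "vertical_fov" (degrees; the focal length in pixels is half the picture's height over the tangent of half this angle, whatever the lens; pixels are square), "cx", "cy" (the principal point, pixels), "xyz" and "attitude" of the camera in the world. Camera axes: x right, y down, z forward; pixel columns grow to the right and rows downward; lengths in mm; the calibration is good to about 2 mm. A picture is of the moment at which its call begins: read the wrist's pose just before it. camera_model takes no time and is no camera call; for the wrist camera it gives the pose at the moment of the call.
- job.hand_in(): hands the job in; it is judged then, once.
The state is a dict: "time": time; "joint_pos": joint angles; "qd": joint speeds; "joint_efforts": joint torques, N m; "tool_pos": TCP position; "tcp_rot": TCP orientation; "ft_force": force on the tool from outside, world axes, zero at the start; "wrist_torque": the same for the moment, N m; "finger_gap": finger opening in mm; "grip_force": force on a finger pad.
Only numpy, scipy, OpenCV 4.12 (cv2) and the standard library are available. Lean on these libraries where they do the work, as an engineer would, in place of code of your own. Each camera call takes 0.05 s, during which the arm holds its last target. There are 200 camera calls.

## Working session

There is one attempt and no reset: what is moved stays moved. The work goes in short steps, Python scripts to look and compute and a tool call to move; the robot and the scene stay as the last step left them, time stands still between calls to the robot, and variables do not carry over. Pictures are saved under pics/ and viewed, at most 12 in all, crops included, and the job is handed in when it is done.

Besides the shell and the picture viewer there is one more tool, called after "Call:" as name(argument=value, ...) on one line, values as JSON. arm_command: Moves the arm, as the interface text tells. Its arguments: {"type":"object","properties":{"targets":{"type":"array"},"force":{"type":"number"}},"required":["targets"]}

```bash
mkdir -p pics
cat > h.py <<'E'
import numpy as np, cv2
from scipy.spatial.transform import Rotation as R
from bench import status, viewer, job
def cam(n):
    return viewer.camera_model(n)
def snap(n,f):
    im=viewer.snapshot(n); cv2.imwrite(f'pics/{f}.png',cv2.cvtColor(im,cv2.COLOR_RGB2BGR)); return im
E
python3 - <<'E'
from h import *
print(status.sense())
for n in("top","scene","wrist"): print(cam(n))
a=snap("top","top0");b=snap("scene","scene0")
cv2.imwrite('pics/top0b.png',cv2.resize(cv2.cvtColor(a,cv2.COLOR_RGB2BGR),(800,600),interpolation=cv2.INTER_CUBIC))
E
```

```text
{'time': 0.0, 'joint_pos': array([ 6.93619241e+01,  7.51635293e+00,  8.53299983e+01,  3.03692723e-04,
        8.72596658e+01, -4.89320634e+00]), 'qd': array([-0.0605024 , -0.01207771, -0.08995187,  0.02256604,  0.13573117,
       -0.05741066]), 'joint_efforts': array([ 3.15874504e-04, -5.69407225e+01, -5.00549626e+01, -1.77431452e-04,
        1.50914333e-02, -1.75243525e-05]), 'tool_pos': array([162.58319914, 576.94337933, 207.52458282]), 'tcp_rot': array([-1.79894395e+02, -9.34533729e-03,  1.64255107e+02]), 'ft_force': array([-0.62822181,  0.67664603, -0.18572485]), 'wrist_torque': array([-0.00581135, -0.0139755 , -0.01282082]), 'grip_force': 0.0, 'finger_gap': 85.59552533114237}
{'vertical_fov': 50.92523613464164, 'cx': 256.1899501701169, 'cy': 191.09898549818493, 'xyz': array([ 383.31669409,   25.50834718, 1516.65518884]), 'attitude': array([-175.00310618,   -0.92064933,  -88.90383356])}
{'vertical_fov': 54.73623115104803, 'cx': 256.526126013831, 'cy': 189.23713840315364, 'xyz': array([-161.82097105, -615.72904756, 1105.0380767 ]), 'attitude': array([-139.30937058,    1.03345459,  -46.76130525])}
{'vertical_fov': 70.26399962014227, 'cx': 255.57259932930847, 'cy': 192.40061627861704, 'xyz': array([ 89.68176063, 596.1876886 , 372.73000083]), 'attitude': array([1.62794691e+02, 5.27028331e-02, 7.42594198e+01])}
```

View pics/top0b.png

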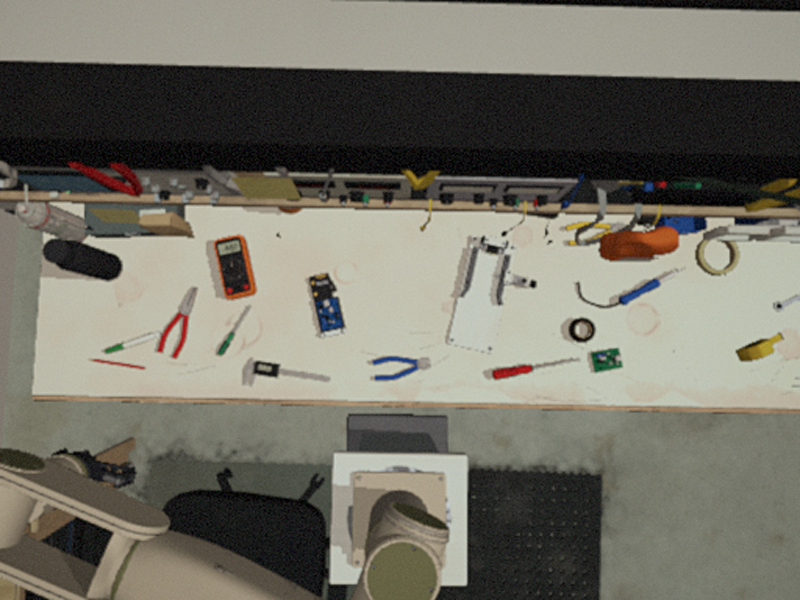

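The top view shows the carrier at about (326,305), black front end away from the robot, and the nest at about (480,295), with the plunger knob at (530,283), all in 800x600 pixels. I'll get rough positions from these, then use the wrist camera.

```bash
cat >> h.py <<'E'
def ray(c,p):
    f=192/np.tan(np.radians(c['vertical_fov']/2))
    d=np.array([(p[0]-c['cx'])/f,(p[1]-c['cy'])/f,1.])
    return R.from_euler('xyz',c['attitude'],degrees=True).apply(d)
def onplane(c,p,z):
    d=ray(c,p); return c['xyz']+d*(z-c['xyz'][2])/d[2]
def proj(c,P):
    f=192/np.tan(np.radians(c['vertical_fov']/2))
    q=R.from_euler('xyz',c['attitude'],degrees=True).inv().apply(np.array(P)-c['xyz'])
    return np.array([c['cx']+f*q[0]/q[2],c['cy']+f*q[1]/q[2]])
E
python3 - <<'E'
from h import *
c=cam("top"); s=.64
for n,p,z in[("car front",(319,275),10),("car rear",(333,335),18),("nest rear L",(449,345),8),("nest rear R",(490,352),8),("knob",(531,283),13),("block",(491,242),36),("pliers",(385,368),5),("edge front",(400,405),0),("back",(400,205),0)]:
    print(n,onplane(c,(p[0]*s,p[1]*s),z).round())
E
```

```text
car front [568. 200.  10.]
car rear [425. 162.  18.]
nest rear L [ 407. -115.    8.]
nest rear R [ 392. -213.    8.]
knob [ 559. -310.   13.]
block [ 653. -209.   36.]
pliers [349.  37.   5.]
edge front [262.  -0.   0.]
back [746.   9.   0.]
```

View pics/scene0.png

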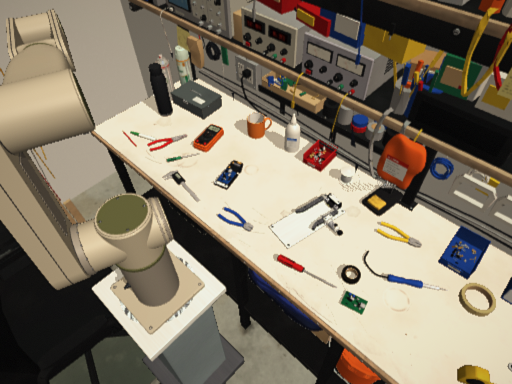

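The scene view agrees: the carrier lies left of centre and the nest right, with clear space above both. I'll move above the carrier so the wrist camera can see it.

Call:
arm_command(targets=[[[0.031, -0.04, 0, 0, 0, 0.054, 1], [0.031, -0.04, 0, 0, 0, 0.054, 1], [0.031, -0.04, 0, 0, 0, 0.054, 1], [0.031, -0.04, 0, 0, 0, 0.054, 1], [0.031, -0.04, 0, 0, 0, 0.054, 1], [0.031, -0.04, 0, 0, 0, 0.054, 1], [0.031, -0.04, 0, 0, 0, 0.054, 1], [0.031, -0.04, 0, 0, 0, 0.054, 1], [0.031, -0.04, 0, 0, 0, 0.054, 1], [0.031, -0.04, 0, 0, 0, 0.054, 1]]])

```text
time: 1.35
tool_pos: [473.4, 176.0, 208.3]
tcp_rot: [180.0, -0.0, -164.7]
ft_force: [0.2, 1.2, -0.3]
finger_gap: 85.4
grip_force: 0.0
```

Run:
```python
from h import *
s=status.sense();print(s['tool_pos'],s['tcp_rot'],s['joint_pos'])
print(cam("wrist"))
a=snap("wrist","w1")
import json;c=cam("wrist");json.dump({k:np.array(v).tolist() for k,v in c.items()},open('w1.json','w'))
```

```text
[473.35408096 175.97606533 208.28244823] [ 1.79994144e+02 -2.30659385e-02 -1.64705741e+02] [ 1.45701169e+01 -7.34716319e+00  1.00129151e+02  5.57058148e-03
  8.72411505e+01 -9.07244100e+01]
{'vertical_fov': 70.26399962014227, 'cx': 255.57259932930847, 'cy': 192.40061627861704, 'xyz': array([400.26838262, 154.51285025, 373.48807087]), 'attitude': array([ 1.62779484e+02, -5.18913534e-02,  1.05298359e+02])}
```

View pics/w1.png

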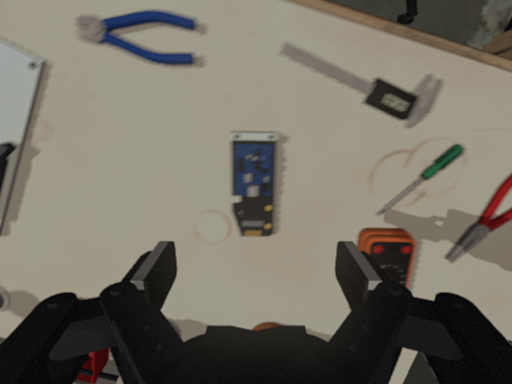

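The wrist view is upside down, so image down is away from the robot. The carrier is at (255,183), with its rear bar at row 132 and its front end at row 235. I'll enlarge that part to get exact edges.

Run:
```python
from h import *
a=cv2.imread('pics/w1.png')[115:250,205:305]
cv2.imwrite('pics/w1c.png',cv2.resize(a,None,fx=4.4,fy=4.4,interpolation=cv2.INTER_CUBIC))
```

```text
(no output)
```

View pics/w1c.png

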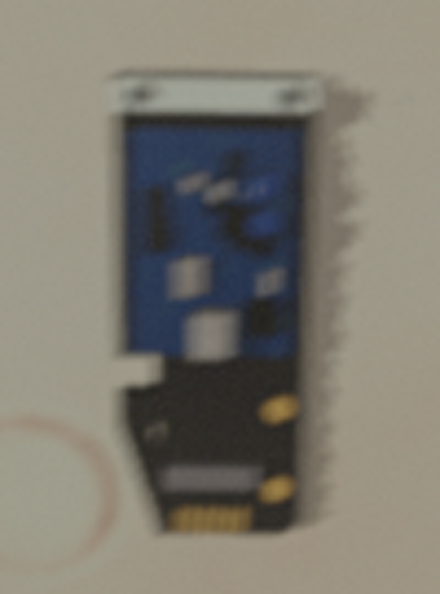

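The crop shows the bar from (113,75) to (322,115), the notch at rows 352–385 on the left edge, and the front end at row 531. I'll compute the pose from these.

Run:
```python
from h import *
import json
c={k:np.array(v) for k,v in json.load(open('w1.json')).items()}
P={}
for n,p,z in[("barRL",(112,76),18),("barRR",(322,76),18),("barFL",(112,114),18),("barFR",(322,114),18),("frontL",(162,531),10),("frontR",(296,531),10),("edR1",(304,330),10),("edR2",(299,500),10),("notch1",(122,353),10),("notch2",(122,386),10),("bev0",(124,400),10)]:
    q=(205+(p[0]+.5)/4.4-.5,115+(p[1]+.5)/4.4-.5); P[n]=onplane(c,q,z); print(n,P[n].round(1))
yl=P['barRL']-P['barRR']; print('width',np.linalg.norm(yl), 'yaw from bar',np.degrees(np.arctan2(-(-yl)[0],(-yl)[1])))
e=P['edR2']-P['edR1'];print('yaw edge',np.degrees(np.arctan2(e[1],e[0])))
th=np.radians(15.)
rm=(P['barRL']+P['barRR'])/2
for d in(14,14.5,15,15.5,16):
    t=np.radians(d);u=np.array([np.cos(t),np.sin(t)]);v=np.array([-u[1],u[0]])
    o=rm[:2]+75*u
    print(d,o.round(1),{k:((q[:2]-o)@u).round(1).tolist().__str__()+' '+str(((q[:2]-o)@v).round(1)) for k,q in P.items()})
```

```text
barRL [440.4 125.9  18. ]
barRR [424.3 184.6  18. ]
barFL [451.  128.5  18. ]
barFR [434.7 187.7  18. ]
frontL [581.2 176.6  10. ]
frontR [569.4 219.7  10. ]
edR1 [501.6 202.5  10. ]
edR2 [558.3 217.4  10. ]
notch1 [524.2 148.8  10. ]
notch2 [535.  151.5  10. ]
bev0 [539.5 153.3  10. ]
width 60.88888394372044 yaw from bar 15.309566487884672
yaw edge 14.813080119311248
14 [505.1 173.4] {'barRL': '-74.3 -30.4', 'barRR': '-75.7 30.4', 'barFL': '-63.4 -30.5', 'barFR': '-64.8 30.9', 'frontL': '74.6 -15.3', 'frontR': '73.5 29.4', 'edR1': '3.6 29.1', 'edR2': '62.2 29.9', 'notch1': '12.6 -28.4', 'notch2': '23.7 -28.5', 'bev0': '28.5 -27.8'}
14.5 [505. 174.] {'barRL': '-74.6 -30.4', 'barRR': '-75.4 30.4', 'barFL': '-63.7 -30.6', 'barFR': '-64.5 30.9', 'frontL': '74.5 -16.6', 'frontR': '73.8 28.1', 'edR1': '3.9 28.4', 'edR2': '62.5 28.7', 'notch1': '12.3 -29.2', 'notch2': '23.5 -29.3', 'bev0': '28.2 -28.7'}
15 [504.8 174.6] {'barRL': '-74.8 -30.4', 'barRR': '-75.2 30.4', 'barFL': '-63.9 -30.7', 'barFR': '-64.3 30.8', 'frontL': '74.3 -17.9', 'frontR': '74.0 26.8', 'edR1': '4.1 27.7', 'edR2': '62.7 27.5', 'notch1': '12.1 -30.0', 'notch2': '23.2 -30.2', 'bev0': '28.0 -29.6'}
15.5 [504.6 175.3] {'barRL': '-75.1 -30.4', 'barRR': '-74.9 30.4', 'barFL': '-64.2 -30.8', 'barFR': '-64.0 30.7', 'frontL': '74.1 -19.2', 'frontR': '74.2 25.5', 'edR1': '4.4 27.0', 'edR2': '63.0 26.3', 'notch1': '11.8 -30.7', 'notch2': '22.9 -31.0', 'bev0': '27.7 -30.5'}
16 [504.4 175.9] {'barRL': '-75.4 -30.4', 'barRR': '-74.6 30.4', 'barFL': '-64.5 -30.9', 'barFR': '-63.7 30.6', 'frontL': '74.0 -20.5', 'frontR': '74.5 24.2', 'edR1': '4.6 26.3', 'edR2': '63.2 25.1', 'notch1': '11.6 -31.5', 'notch2': '22.7 -31.9', 'bev0': '27.4 -31.4'}
```

Call:
arm_command(targets=[[[0.009, -0.003, -0.028, 0, 0, -0.005, 0.65], [0.008, -0.003, -0.028, 0, 0, -0.005, 0.65], [0, 0, -0.028, 0, 0, 0, 0.65], [0, 0, -0.028, 0, 0, 0, 0.65], [0, 0, -0.028, 0, 0, 0, 0.65], [0, 0, -0.028, 0, 0, 0, 0.65], [0, 0, -0.01, 0, 0, 0, 0.65], [0, 0, 0, 0, 0, 0, 0.65]]], force=40)

```text
time: 2.4
tool_pos: [489.1, 171.4, 30.1]
tcp_rot: [180.0, -0.1, -165.4]
ft_force: [0.5, 0.3, 0.9]
finger_gap: 70.4
grip_force: 0.0
```

Run:
```python
from h import *
snap("wrist","w2");print(status.sense()['finger_gap'])
```

```text
70.41897308693146
```

View pics/w2.png

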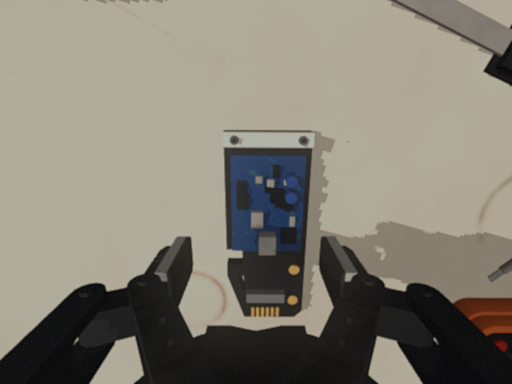

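The pad centre is near column 255, but the carrier's axis is near column 268. I'll check the saved camera pose against the measurement and measure again here.

```bash
cat w1.json
python3 - <<'E'
from h import *
s=status.sense();c=cam("wrist");print(c,s['tool_pos'],s['tcp_rot'])
c0=dict(c);
P={}
for n,p,z in[("barRL",(223,131),18),("barRR",(313,131),18),("frontR",(302,313),10),("notch1",(228,259),10),("edR1",(309,160),10),("edR2",(304,270),10),("tipL",(190,238),38),("tipR",(321,238),38)]:
    P[n]=onplane(c,p,z);print(n,P[n].round(1))
t=s['tool_pos'];print(proj(c,t),proj(c,[*t[:2],t[2]+19]))
rm=(P['barRL']+P['barRR'])/2
e=P['barRR']-P['barRL'];print(rm,np.linalg.norm(e),np.degrees(np.arctan2(-e[0],e[1])))
e=P['edR2']-P['edR1'];print(np.degrees(np.arctan2(e[1],e[0])))
E
```

```text
{"vertical_fov": 70.26399962014227, "cx": 255.57259932930847, "cy": 192.40061627861704, "xyz": [402.94298867006694, 150.3578829219369, 373.32111019401856], "attitude": [162.7268519667333, 0.1535501184757457, 105.29675672339391]}{'vertical_fov': 70.26399962014227, 'cx': 255.57259932930847, 'cy': 192.40061627861704, 'xyz': array([416.57777154, 151.01449329, 196.28556619]), 'attitude': array([ 1.62745449e+02, -4.60749599e-02,  1.04626171e+02])} [489.98406259 171.63953507  31.12035628] [-1.79998432e+02  1.20598814e-02 -1.65376854e+02]
barRL [435.6 134.6  18. ]
barRR [421.1 190.3  18. ]
frontR [564.1 229.4  10. ]
notch1 [530.1 158.8  10. ]
edR1 [440.6 195.5  10. ]
edR2 [524.6 218.6  10. ]
tipL [504.3 130.6  38. ]
tipR [483.1 211.8  38. ]
[257.52123368 228.43048528] [257.76492458 241.94179239]
[428.33198508 162.44755926  18.        ] 57.55753152804423 14.622485761732454
15.375011952440222
```

The w1 pose was taken while the arm was still settling. I'll nudge toward the corrected estimate, settle fully, and measure the edges numerically.

Call:
arm_command(targets=[[[-0.002, 0.005, 0, 0, 0, 0, 0.65], [0, 0, 0, 0, 0, 0, 0.65], [0, 0, 0, 0, 0, 0, 0.65], [0, 0, 0, 0, 0, 0, 0.65], [0, 0, 0, 0, 0, 0, 0.65]]])

```text
time: 3.08
tool_pos: [487.8, 176.4, 30.6]
tcp_rot: [-180.0, 0.0, -165.4]
ft_force: [0.3, -0.6, 0.1]
finger_gap: 70.6
grip_force: 0.0
```

Run:
```python
from h import *
c1=cam("wrist");a=snap("wrist","w3");c=cam("wrist");print(c['xyz']-c1['xyz'],c['xyz'],status.sense()['tool_pos'])
g=cv2.GaussianBlur(cv2.cvtColor(a,cv2.COLOR_RGB2GRAY),(3,3),0).astype(float)
def edge(line,i0,i1):
    d=np.abs(np.diff(line[i0:i1]));k=d.argmax();return i0+k+.5
for r in(135,140,160,180,200,220,240,275,290):
    l=g[r]; print(r,[edge(l,200,250),edge(l,280,330)],l[205:250:3].astype(int),l[288:324:3].astype(int))
for col in(235,250,265,280,295): print(col,g[118:160:2,col].astype(int),g[300:326:2,col].astype(int))
```

```text
[-0.01272149 -0.00502649 -0.03457036] [414.39846286 155.82859215 195.77014629] [487.80943708 176.45521293  30.60445611]
135 [np.float64(223.5), np.float64(305.5)] [171 171 171 173 175 176 157 121 157 176 175 176 175 175 175] [175 172 141 158 177 176 151 132 135 156 163 170]
140 [np.float64(221.5), np.float64(290.5)] [171 171 170 173 178 170  81  57  83 139 171 177 177 177 177] [177 101  58  68 132 177 151 132 133 133 133 132]
160 [np.float64(216.5), np.float64(303.5)] [170 171 170 171  82  52  66  70  68  68  68  67  66  66  65] [ 63  62  63  59  47  84 132 131 132 137 170 170]
180 [np.float64(217.5), np.float64(302.5)] [171 170 170 171 117  50  61  67  58  52  51  54  63  61  95] [ 66  49  50  45  42 117 131 131 131 132 132 151]
200 [np.float64(217.5), np.float64(300.5)] [170 170 170 170 154  49  54  65  55  46  44  43  46  47  58] [ 55  45  47  39  57 129 130 130 129 132 148 170]
220 [np.float64(218.5), np.float64(299.5)] [170 170 170 170 165  58  51  64  65  62  61  59  58 119 131] [ 58  54  51  36  99 130 130 129 153 169 169 169]
240 [np.float64(219.5), np.float64(298.5)] [170 17
[... 439 characters left out ...]
 159 107 160 176 175 171 171 176 177 145  59  52  52
  58  70  68] [ 43  42  47  65 103 132 159 167 167 166 165 166 166]
250 [169 169 169 169 170 159 105 157 176 176 177 177 176 177 148  61  50  51
  56  66  66] [102  65  41  87 124 125 123 121 154 166 165 165 165]
265 [169 169 169 169 169 167 114 154 176 175 177 177 176 178 153  63  50  49
  53  63  65] [ 99  60  39  85 128 128 130 134 158 165 164 164 164]
280 [169 169 169 169 169 168 115 152 176 175 177 177 176 176 155  66  50  50
  53  61  63] [ 70  47  38  38  39  40  38  56 148 164 163 164 154]
295 [170 170 170 171 171 169 114 147 166 103  68  53  68 112 148  74  51  51
  53  62  64] [ 80  86  93  95 110 150 164 163 163 163 163 164 148]
```

Run:
```python
from h import *
c=cam("wrist")
L=np.array([onplane(c,(x,r),10)[:2] for r,x in((160,216.5),(180,217.3),(200,218),(220,218.7),(240,219.7))])
Rr=np.array([onplane(c,(x,r),10)[:2] for r,x in((160,303.7),(180,302.3),(200,300.7),(220,299.7),(240,298.7))])
for E in(L,Rr):
    d=E[-1]-E[0];print(np.degrees(np.arctan2(d[1],d[0])))
print(np.linalg.norm(L-Rr,axis=1))
M=(L+Rr)/2;print(M); d=M[-1]-M[0];print(np.degrees(np.arctan2(d[1],d[0])))
print('rear',onplane(c,(262,131.5),18),'front',onplane(c,(280,315),10),'rear face bottom',onplane(c,(262,129),0))
```

```text
14.458817015000763
14.069435831780524
[59.95219535 59.75021922 59.46701455 59.61219534 59.53832098]
[[446.78418609 167.65022742]
 [460.55692416 171.09725405]
 [474.98879157 174.59805548]
 [490.0426917  178.47696032]
 [505.79205126 182.65177237]]
14.264097624284567
rear [427.34114218 163.58853885  18.        ] front [567.92956009 216.94490031  10.        ] rear face bottom [426.99485432 163.92969031   0.        ]
```

The pose is now consistent: yaw 14.3°, origin about (500,181). Next I descend to feel the table.

Call:
arm_command(targets=[[[-0.002, 0.001, -0.01, 0, 0, -0.005, 0.65], [0, 0, -0.009, 0, 0, 0, 0.65], [0, 0, -0.005, 0, 0, 0, 0.65], [0, 0, -0.002, 0, 0, 0, 0.65], [0, 0, 0, 0, 0, 0, 0.65]]])

```text
time: 3.75
tool_pos: [485.8, 177.4, 4.5]
tcp_rot: [-180.0, -0.0, -165.7]
ft_force: [-0.2, -0.4, -0.2]
finger_gap: 70.5
grip_force: 0.0
```

Call:
arm_command(targets=[[[0, 0, -0.001, 0, 0, 0, 0.65], [0, 0, -0.001, 0, 0, 0, 0.65], [0, 0, 0, 0, 0, 0, 0.65]]])

```text
time: 4.12
tool_pos: [485.8, 177.5, 2.6]
tcp_rot: [180.0, 0.0, -165.7]
ft_force: [-0.6, -0.7, 0.7]
finger_gap: 70.9
grip_force: 0.0
```

Call:
arm_command(targets=[[[0, 0, -0.001, 0, 0, 0, 0.65], [0, 0, -0.001, 0, 0, 0, 0.65], [0, 0, 0, 0, 0, 0, 0.65]]])

```text
time: 4.5
tool_pos: [485.7, 177.5, 0.5]
tcp_rot: [-180.0, -0.0, -165.7]
ft_force: [0.5, -0.8, 1.0]
finger_gap: 70.4
grip_force: 0.0
```

Call:
arm_command(targets=[[[0, 0, -0.001, 0, 0, 0, 0.65], [0, 0, 0, 0, 0, 0, 0.65]]])

```text
time: 4.75
tool_pos: [485.7, 177.5, -0.5]
tcp_rot: [-180.0, -0.0, -165.7]
ft_force: [-0.7, -0.5, -0.3]
finger_gap: 70.6
grip_force: 0.0
```

Call:
arm_command(targets=[[[0, 0, -0.001, 0, 0, 0, 0.65], [0, 0, 0, 0, 0, 0, 0.65]]])

```text
time: 5.0
tool_pos: [485.7, 177.5, -1.5]
tcp_rot: [-180.0, -0.0, -165.7]
ft_force: [0.6, -0.4, -0.1]
finger_gap: 70.5
grip_force: 0.0
```

There's no contact at −1.5, so the TCP refers to the shut fingers. I'll go 2 mm lower and close.

Call:
arm_command(targets=[[[0, 0, -0.002, 0, 0, 0, 0.65], [0, 0, 0, 0, 0, 0, 0.3], [0, 0, 0, 0, 0, 0, 0.2], [0, 0, 0, 0, 0, 0, 0.2], [0, 0, 0, 0, 0, 0, 0.2]]], force=50)

```text
time: 5.62
tool_pos: [485.8, 177.5, -3.4]
tcp_rot: [180.0, 0.0, -165.7]
ft_force: [0.7, 0.2, 1.1]
finger_gap: 51.6
grip_force: 0.0
```

The gap is under 60 with no grip force, so I need to look.

Run:
```python
from h import *
snap("wrist","w4");print(status.sense()['finger_gap'],status.sense()['grip_force'])
```

```text
51.25969880103094 0.0
```

View pics/w4.png

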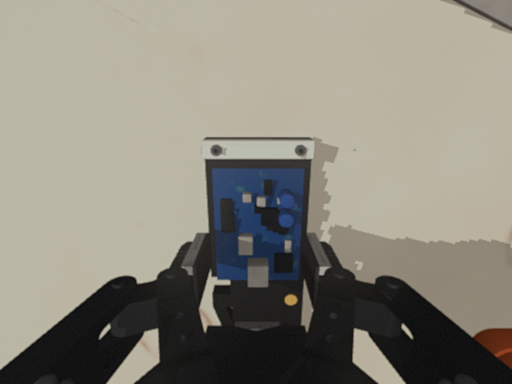

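The fingers closed above the plate, either side of the board and touching nothing, so the tips sit higher than I modelled. I'll reopen and feel downward for the table.

Call:
arm_command(targets=[[[0, 0, 0, 0, 0, 0, 0.65], [0, 0, 0, 0, 0, 0, 0.65], [0, 0, 0, 0, 0, 0, 0.65], [0, 0, -0.003, 0, 0, 0, 0.65], [0, 0, -0.003, 0, 0, 0, 0.65], [0, 0, 0, 0, 0, 0, 0.65]]])

```text
time: 6.42
tool_pos: [485.4, 177.4, -9.9]
tcp_rot: [180.0, -0.0, -165.7]
ft_force: [-0.2, -0.4, -0.3]
finger_gap: 70.8
grip_force: 0.0
```

Call:
arm_command(targets=[[[0, 0, -0.0015, 0, 0, 0, 0.65], [0, 0, 0, 0, 0, 0, 0.65]]])

```text
time: 6.68
tool_pos: [485.7, 177.5, -11.0]
tcp_rot: [180.0, -0.0, -165.7]
ft_force: [0.8, 0.5, 0.1]
finger_gap: 70.1
grip_force: 0.0
```

Call:
arm_command(targets=[[[0, 0, -0.001, 0, 0, 0, 0.65], [0, 0, 0, 0, 0, 0, 0.65]]])

```text
time: 6.92
tool_pos: [485.7, 177.5, -12.0]
tcp_rot: [-180.0, -0.0, -165.7]
ft_force: [0.2, 0.7, 0.7]
finger_gap: 70.4
grip_force: 0.0
```

Call:
arm_command(targets=[[[0, 0, -0.001, 0, 0, 0, 0.65], [0, 0, 0, 0, 0, 0, 0.65]]])

```text
time: 7.18
tool_pos: [485.7, 177.5, -13.0]
tcp_rot: [180.0, -0.0, -165.7]
ft_force: [-0.1, 0.2, 0.1]
finger_gap: 70.2
grip_force: 0.0
```

Call:
arm_command(targets=[[[0, 0, -0.001, 0, 0, 0, 0.65], [0, 0, 0, 0, 0, 0, 0.65]]])

```text
time: 7.42
tool_pos: [485.7, 177.5, -14.0]
tcp_rot: [180.0, -0.0, -165.7]
ft_force: [0.5, 0.1, 0.5]
finger_gap: 70.5
grip_force: 0.0
```

Call:
arm_command(targets=[[[0, 0, 0, 0, 0, 0, 0.4], [0, 0, 0, 0, 0, 0, 0.25], [0, 0, 0, 0, 0, 0, 0.25], [0, 0, 0, 0, 0, 0, 0.25]]], force=50)

```text
time: 7.92
tool_pos: [485.8, 177.5, -13.9]
tcp_rot: [180.0, -0.0, -165.7]
ft_force: [0.2, 0.1, 0.3]
finger_gap: 53.2
grip_force: 0.0
```

Run:
```python
from h import *
snap("wrist","w5");a=cv2.imread('pics/w5.png')[120:384,150:360]
b=cv2.imread('pics/w4.png')[120:384,150:360]
cv2.imwrite('pics/w5c.png',cv2.resize(np.hstack([b,a]),None,fx=1.9,fy=1.9,interpolation=cv2.INTER_CUBIC))
c=cam("wrist");print(c['xyz'],status.sense()['joint_pos'])
s=snap("scene","s5"); 
cs=cam("scene");print(proj(cs,[486,177,20]))
```

```text
[412.30929268 157.2491524  151.28551183] [ 1.43913460e+01  8.10904106e+00  1.09360508e+02 -9.69627263e-04
  6.25322190e+01 -8.99453337e+01]
[228.04117609 174.07937456]
```

View pics/w5c.png

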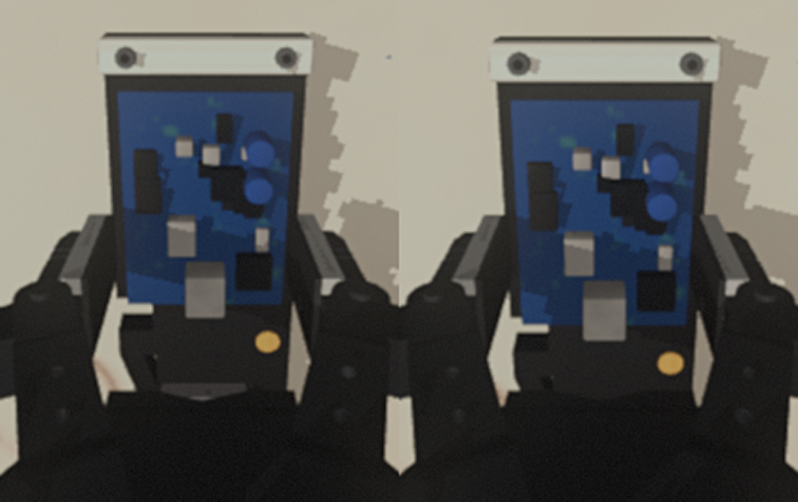

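The fingers still look well above the plate, as nothing has been touched at −14. I'll open and keep feeling downward.

Call:
arm_command(targets=[[[0, 0, 0, 0, 0, 0, 0.65], [0, 0, 0, 0, 0, 0, 0.65], [0, 0, -0.002, 0, 0, 0, 0.65], [0, 0, -0.002, 0, 0, 0, 0.65], [0, 0, 0, 0, 0, 0, 0.65]]])

```text
time: 8.65
tool_pos: [485.5, 177.4, -18.3]
tcp_rot: [-180.0, -0.0, -165.7]
ft_force: [-0.6, -0.8, -0.1]
finger_gap: 70.6
grip_force: 0.0
```

Call:
arm_command(targets=[[[0, 0, -0.002, 0, 0, 0, 0.65], [0, 0, 0, 0, 0, 0, 0.65]]])

```text
time: 8.9
tool_pos: [485.6, 177.5, -20.1]
tcp_rot: [-180.0, -0.0, -165.7]
ft_force: [0.2, -0.4, 1.1]
finger_gap: 70.4
grip_force: 0.0
```

Call:
arm_command(targets=[[[0, 0, -0.002, 0, 0, 0, 0.65], [0, 0, 0, 0, 0, 0, 0.65]]])

```text
time: 9.15
tool_pos: [485.6, 177.4, -22.1]
tcp_rot: [-180.0, -0.0, -165.7]
ft_force: [-0.7, -0.3, 0.4]
finger_gap: 70.8
grip_force: 0.0
```

Call:
arm_command(targets=[[[0, 0, -0.002, 0, 0, 0, 0.65], [0, 0, 0, 0, 0, 0, 0.65]]])

```text
time: 9.4
tool_pos: [485.6, 177.5, -24.1]
tcp_rot: [-180.0, -0.0, -165.7]
ft_force: [0.6, 0.1, 0.9]
finger_gap: 70.6
grip_force: 0.0
```

Call:
arm_command(targets=[[[0, 0, -0.002, 0, 0, 0, 0.65], [0, 0, 0, 0, 0, 0, 0.65]]])

```text
time: 9.65
tool_pos: [485.6, 177.4, -26.1]
tcp_rot: [-180.0, -0.0, -165.7]
ft_force: [-0.1, 0.6, 0.2]
finger_gap: 71.0
grip_force: 0.0
```

Call:
arm_command(targets=[[[0, 0, 0, 0, 0, 0, 0.4], [0, 0, 0, 0, 0, 0, 0.28], [0, 0, 0, 0, 0, 0, 0.28], [0, 0, 0, 0, 0, 0, 0.28]]])

```text
time: 10.15
tool_pos: [486.0, 177.6, -25.4]
tcp_rot: [-180.0, 0.0, -165.7]
ft_force: [-2.3, -1.1, 5.5]
finger_gap: 58.2
grip_force: 54.6
```

Gripped at 54.6 N, so the tips end about 25 mm above the reported TCP. I'll lift, turn to the nest's yaw and move left of the nest to view it.

Call:
arm_command(targets=[[[0, 0, 0.01, 0, 0, 0, 0.2], [0, 0, 0.025, 0, 0, 0, 0.2], [0, 0, 0.035, 0, 0, 0, 0.2], [0, 0, 0.035, 0, 0, 0, 0.2], [0, 0, 0.025, 0, 0, 0, 0.2], [0, 0, 0.005, 0, 0, 0, 0.2]]], force=60)

```text
time: 10.9
tool_pos: [487.2, 177.8, 111.4]
tcp_rot: [-180.0, 0.2, -165.7]
ft_force: [0.6, 0.1, -2.7]
finger_gap: 58.2
grip_force: 66.0
```

Call:
arm_command(targets=[[[-0.005, -0.02, 0, 0, 0, -0.05, 0.2], [-0.006, -0.03, 0, 0, 0, -0.05, 0.2], [-0.006, -0.035, 0, 0, 0, -0.05, 0.2], [-0.006, -0.035, 0, 0, 0, -0.05, 0.2], [-0.006, -0.035, 0, 0, 0, -0.05, 0.2], [-0.006, -0.035, 0, 0, 0, -0.05, 0.2], [-0.006, -0.025, 0, 0, 0, -0.05, 0.2], [-0.004, -0.012, 0, 0, 0, -0.05, 0.2], [0, 0, 0, 0, 0, 0, 0.2], [0, 0, 0, 0, 0, 0, 0.2]]])

```text
time: 12.15
tool_pos: [440.6, -48.9, 108.7]
tcp_rot: [180.0, -0.0, 171.5]
ft_force: [0.2, -0.0, -2.1]
finger_gap: 58.1
grip_force: 65.9
```

Call:
arm_command(targets=[[[0, 0, 0, 0, 0, 0, 0.2], [0, 0, 0, 0, 0, 0, 0.2]]])

```text
time: 12.4
tool_pos: [440.9, -48.9, 109.1]
tcp_rot: [180.0, -0.0, 171.5]
ft_force: [0.2, 0.4, -1.8]
finger_gap: 57.9
grip_force: 65.9
```

Run:
```python
from h import *
import pickle
c=cam("wrist");a=snap("wrist","w6");pickle.dump((c,cam("wrist"),status.sense()),open('w6.pkl','wb'));print(c['xyz'],cam("wrist")['xyz'],status.sense()['tool_pos'],status.sense()['tcp_rot'])
cv2.imwrite('pics/w6b.png',cv2.resize(cv2.cvtColor(a,cv2.COLOR_RGB2BGR),(800,600),interpolation=cv2.INTER_CUBIC))
```

```text
[365.9175893 -39.2915811 274.2701871] [365.90395333 -39.37194924 274.28148147] [440.90817373 -49.04087628 109.10250034] [1.79998482e+02 1.40569070e-03 1.71476653e+02]
```

View pics/w6b.png

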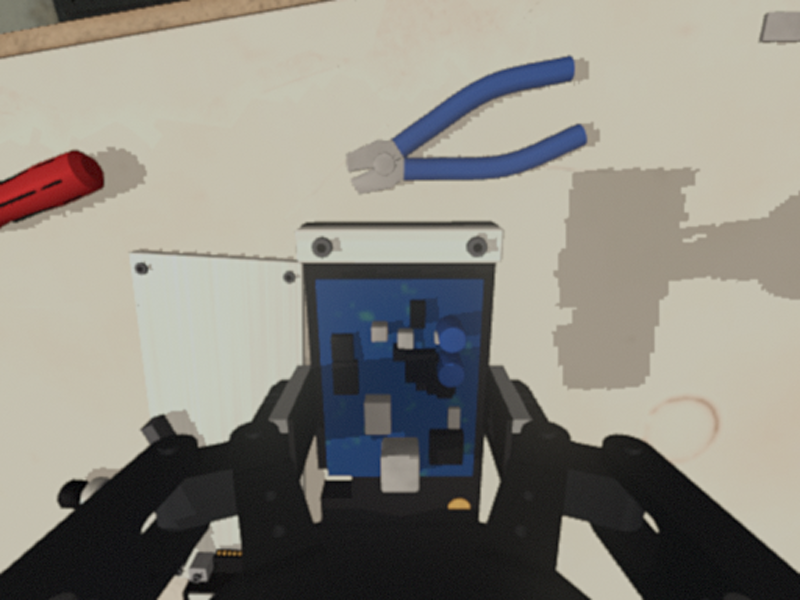

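The carrier is held squarely, its bar at (400,245). The nest's rear plate edge shows from (131,252) to (302,262), but the fingers hide its front. I'll move forward and up for a better view.

Call:
arm_command(targets=[[[0.02, -0.003, 0.02, 0, 0, 0, 0.2], [0.025, -0.004, 0.025, 0, 0, 0, 0.2], [0.02, -0.003, 0.025, 0, 0, 0, 0.2], [0.005, 0, 0.01, 0, 0, 0, 0.2], [0, 0, 0, 0, 0, 0, 0.2], [0, 0, 0, 0, 0, 0, 0.2], [0, 0, 0, 0, 0, 0, 0.2], [0, 0, 0, 0, 0, 0, 0.2]]])

```text
time: 13.45
tool_pos: [510.2, -59.4, 188.5]
tcp_rot: [180.0, -0.1, 171.4]
ft_force: [0.2, -0.4, -2.5]
finger_gap: 58.4
grip_force: 65.9
```

Run:
```python
from h import *
import pickle
c=cam("wrist");a=snap("wrist","w7");pickle.dump((c,cam("wrist"),status.sense()),open('w7.pkl','wb'));print(c['xyz'],cam("wrist")['xyz'],status.sense()['tool_pos'],status.sense()['tcp_rot'])
b=cv2.cvtColor(a,cv2.COLOR_RGB2BGR)[50:330,0:330]
cv2.imwrite('pics/w7b.png',cv2.resize(b,None,fx=2.1,fy=2.1,interpolation=cv2.INTER_CUBIC))
```

```text
[435.36220008 -49.69031472 353.74232252] [435.48212818 -49.71893058 353.90904631] [510.40322034 -59.45107122 188.68258619] [ 1.79996771e+02 -3.34215292e-02  1.71411201e+02]
```

View pics/w7b.png

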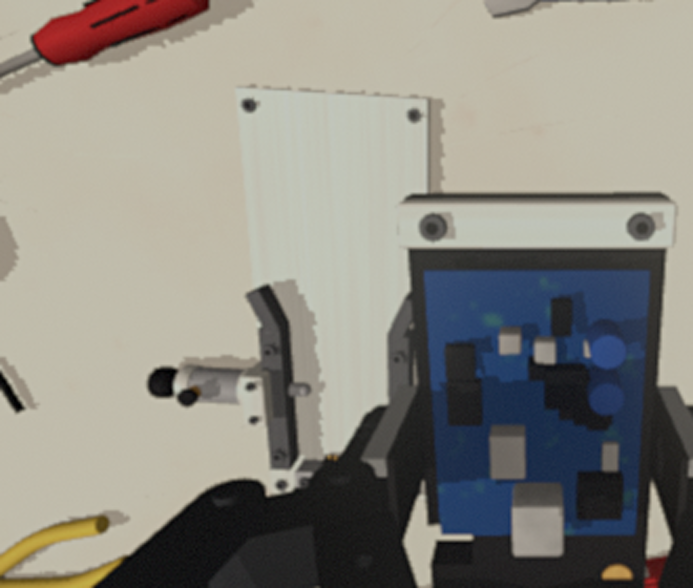

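The nest is clear now. Crop pixels: base rear corners (236,87) and (430,98), left base edge running to (258,285), rail inner top edge from (289,322) to (297,465), plunger nose (310,389), knob (164,382).

Run:
```python
from h import *
import pickle
from scipy.optimize import least_squares
c=pickle.load(open('w7.pkl','rb'))[0]
F=[("rearL",(236,87),8,-70,-55),("rearR",(431,98),8,-70,55),("edgeL",(257.5,285),8,None,-55),("edgeR",(429.5,185),8,None,55),("rail1",(289,325),24,None,-32.5),("rail2",(297,465),24,None,-32.5),("nose",(310,389),13.5,115,-20),("knob",(164,382),13.5,115,-121.5)]
W=[onplane(c,((p[0]+.5)/2.1-.5,50+(p[1]+.5)/2.1-.5),z)[:2] for _,p,z,_,_ in F]
for f,w in zip(F,W): print(f[0],w.round(1))
def loc(q,w):
    t=q[2];u=np.array([np.cos(t),np.sin(t)]);v=np.array([-u[1],u[0]]);return np.array([(w-q[:2])@u,(w-q[:2])@v])
def res(q):
    r=[]
    for f,w in zip(F,W):
        l=loc(q,w)
        if f[3] is not None:r.append(l[0]-f[3])
        r.append(l[1]-f[4])
    return r
s=least_squares(res,[468,-175,-.15],loss='soft_l1');q=s.x
print(q[:2],np.degrees(q[2]))
for f,w in zip(F,W):print(f[0],loc(q,w).round(1),f[3:])
# carrier in hand: bar rear corners / edges, height unknown -> print lateral + yaw
st=pickle.load(open('w7.pkl','rb'))[2]; t=st['tool_pos']
zu=t[2]+25
P={}
for n,p,z in[("barRL",(398,200),zu+18),("barRR",(675,200),zu+18),("eL1",(409.5,252),zu+10),("eR1",(664,252),zu+10),("eL2",(427,522),zu+10)]:
    P[n]=onplane(c,((p[0]+.5)/2.1-.5,50+(p[1]+.5)/2.1-.5),z);print(n,P[n].round(1))
rm=(P['barRL']+P['barRR'])/2;e=P['barRR']-P['barRL']
y=np.arctan2(-e[0],e[1]);print(np.linalg.norm(e),np.degrees(y)); u=np.array([np.cos(y),np.sin(y)])
o=rm[:2]+75*u;d=t[:2]-o;print('origin',o,'tcp rel',d@u,d@np.array([-u[1],u[0]]))
```

```text
rearL [ 390.9 -215.2]
rearR [ 413.2 -107.2]
edgeL [ 505.4 -237.1]
edgeR [ 460.9 -118. ]
rail1 [ 529.5 -216.8]
rail2 [ 625.5 -238.6]
nose [ 577.6 -220.8]
knob [ 558.5 -313.3]
[ 469.97748308 -174.4666472 ] -11.263954770075609
rearL [-69.6 -55.4] (-70, -55)
rearR [-68.9  54.9] (-70, 55)
edgeL [ 46.9 -54.5] (None, -55)
edgeR [-19.9  53.6] (None, 55)
rail1 [ 66.7 -29.9] (None, -32.5)
rail2 [165.1 -32.6] (None, -32.5)
nose [114.6 -24.4] (115, -20)
knob [ 113.9 -118.8] (115, -121.5)
barRL [446.5 -81.  231.7]
barRR [455.2 -23.1 231.7]
eL1 [459.3 -83.1 223.7]
eR1 [468.1 -24.8 223.7]
eL2 [532.8 -94.3 223.7]
58.60897777686301 -8.587524691739985
origin [524.99169885 -63.25690561] tcp rel -14.993213255685882 1.5848144875460695
```

Nest: origin about (470,−174.5), yaw −11.3°. I'll carry the carrier over the open front, align it and lower it to about 25 mm above the bench.

Call:
arm_command(targets=[[[-0.012, -0.015, -0.01, 0, 0, -0.009, 0.2], [-0.02, -0.025, -0.018, 0, 0, -0.01, 0.2], [-0.022, -0.026, -0.02, 0, 0, -0.01, 0.2], [-0.02, -0.024, -0.02, 0, 0, -0.01, 0.2], [-0.012, -0.015, -0.02, 0, 0, -0.008, 0.2], [0, 0, -0.03, 0, 0, 0, 0.2], [0, 0, -0.03, 0, 0, 0, 0.2], [0, 0, -0.025, 0, 0, 0, 0.2], [0, 0, -0.01, 0, 0, 0, 0.2], [0, 0, 0, 0, 0, 0, 0.2]]])

```text
time: 14.75
tool_pos: [424.4, -164.3, 5.8]
tcp_rot: [180.0, -0.1, 168.7]
ft_force: [-0.6, -0.3, -1.8]
finger_gap: 58.2
grip_force: 65.9
```

Call:
arm_command(targets=[[[0, 0, 0, 0, 0, 0, 0.2], [0, 0, 0, 0, 0, 0, 0.2]]])

```text
time: 15.0
tool_pos: [425.7, -165.0, 7.3]
tcp_rot: [-180.0, 0.1, 168.7]
ft_force: [-0.3, 0.7, -1.8]
finger_gap: 57.9
grip_force: 65.9
```

Run:
```python
from h import *
import pickle
c=cam("wrist");a=snap("wrist","w8");st=status.sense();pickle.dump((c,st),open('w8.pkl','wb'));t=st['tool_pos'];print(t,st['tcp_rot'],c['xyz'])
top=snap("top","t8")
o=np.array([470,-174.5]);th=np.radians(-11.3);u=np.array([np.cos(th),np.sin(th)]);v=np.array([-u[1],u[0]])
d=t[:2]-o;print('tcp in nest',d@u,d@v)
for n,x,y in(("rL",-70,-55),("rR",-70,55),("L20",-20,-55),("R20",-20,55)): print(n,proj(c,[*(o+x*u+y*v),8]).round(1))
g=cv2.GaussianBlur(cv2.cvtColor(a,cv2.COLOR_RGB2GRAY),(3,3),0).astype(int)
cv2.imwrite('pics/w8g.png',cv2.cvtColor(a,cv2.COLOR_RGB2BGR))
```

```text
[ 425.63094595 -164.90106446    7.11599344] [-1.79969996e+02  1.02977747e-01  1.68729618e+02] [ 351.06640829 -151.58219118  172.30614146]
tcp in nest -45.389819200610376 0.7189118357845299
rL [169.5 192.1]
rR [344.  192.2]
L20 [176.3 261.8]
R20 [336.9 261.8]
```

View pics/w8g.png

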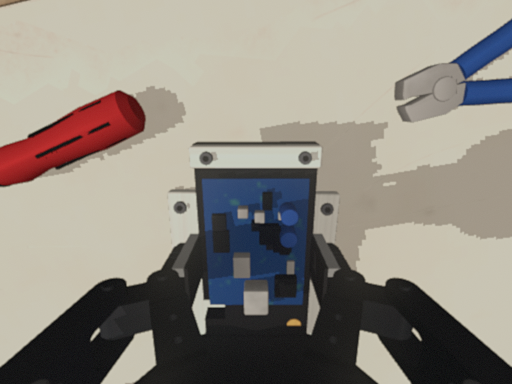

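The carrier sits centred over the base: bar centre at column 256, base corners at 169 and 339 (centre 254), yaw within about 0.5°. I'll trim slightly and lower.

Call:
arm_command(targets=[[[0, -0.001, -0.01, 0, 0, -0.008, 0.2], [0, 0, -0.008, 0, 0, 0, 0.2], [0, 0, -0.003, 0, 0, 0, 0.2], [0, 0, -0.001, 0, 0, 0, 0.2], [0, 0, 0, 0, 0, 0, 0.2], [0, 0, 0, 0, 0, 0, 0.2]]])

```text
time: 15.85
tool_pos: [425.0, -165.6, -15.6]
tcp_rot: [-180.0, 0.0, 168.3]
ft_force: [-0.3, -0.8, -3.5]
finger_gap: 58.2
grip_force: 65.9
```

Call:
arm_command(targets=[[[0, 0, -0.001, 0, 0, 0, 0.2], [0, 0, 0, 0, 0, 0, 0.2]]])

```text
time: 16.1
tool_pos: [424.8, -165.5, -16.9]
tcp_rot: [-180.0, 0.0, 168.3]
ft_force: [-0.8, 0.2, -2.4]
finger_gap: 57.5
grip_force: 65.9
```

Call:
arm_command(targets=[[[0, 0, -0.001, 0, 0, 0, 0.2], [0, 0, 0, 0, 0, 0, 0.2]]])

```text
time: 16.35
tool_pos: [425.3, -165.8, -17.3]
tcp_rot: [-180.0, 0.1, 168.3]
ft_force: [-1.5, 1.2, 4.6]
finger_gap: 57.7
grip_force: 66.6
```

Laid on the base with 4.6 N of contact. Next I slide it in while gripped.

Call:
arm_command(targets=[[[0.002, -0.0004, 0.0003, 0, 0, 0, 0.2], [0.004, -0.0008, 0, 0, 0, 0, 0.2], [0.004, -0.0008, 0, 0, 0, 0, 0.2], [0.004, -0.0008, 0, 0, 0, 0, 0.2], [0.004, -0.0008, 0, 0, 0, 0, 0.2], [0.004, -0.0008, 0, 0, 0, 0, 0.2], [0.004, -0.0008, 0, 0, 0, 0, 0.2], [0.004, -0.0008, 0, 0, 0, 0, 0.2]]])

```text
time: 17.35
tool_pos: [455.4, -171.8, -17.3]
tcp_rot: [-180.0, 0.0, 168.3]
ft_force: [-2.4, -0.0, 5.7]
finger_gap: 57.8
grip_force: 66.8
```

Call:
arm_command(targets=[[[0.004, -0.0008, 0, 0, 0, 0, 0.2], [0.004, -0.0008, 0, 0, 0, 0, 0.2], [0.004, -0.0008, 0, 0, 0, 0, 0.2], [0.004, -0.0008, 0, 0, 0, 0, 0.2]]])

```text
time: 17.85
tool_pos: [471.4, -174.9, -17.3]
tcp_rot: [-180.0, 0.0, 168.3]
ft_force: [-3.2, 0.2, 6.3]
finger_gap: 58.3
grip_force: 66.8
```

Call:
arm_command(targets=[[[0.004, -0.0008, 0, 0, 0, 0, 0.2], [0.004, -0.0008, 0, 0, 0, 0, 0.2], [0.002, -0.0004, 0, 0, 0, 0, 0.2], [0, 0, 0, 0, 0, 0, 0.2]]])

```text
time: 18.35
tool_pos: [481.6, -177.0, -17.3]
tcp_rot: [-180.0, 0.1, 168.3]
ft_force: [-0.8, -0.4, 4.6]
finger_gap: 57.9
grip_force: 66.7
```

It's in the straight part of the rails, at origin x≈27, with little force. I'll release, lift, move behind the rear bar and close the fingers.

Call:
arm_command(targets=[[[0, 0, 0, 0, 0, 0, 0.6], [0, 0, 0, 0, 0, 0, 0.7], [0, 0, 0.005, 0, 0, 0, 0.7], [0, 0, 0.02, 0, 0, 0, 0.7], [0, 0, 0.02, 0, 0, 0, 0.7], [0, 0, 0.01, 0, 0, 0, 0.7], [-0.022, 0.0044, 0, 0, 0, 0, 0.2], [-0.034, 0.0068, 0, 0, 0, 0, -0.5], [-0.026, 0.0052, 0, 0, 0, 0, -1], [-0.003, 0.0006, 0, 0, 0, 0, -1]]])

```text
time: 19.6
tool_pos: [394.4, -159.2, 36.9]
tcp_rot: [180.0, -0.1, 168.2]
ft_force: [0.5, -0.4, 0.3]
finger_gap: 0.3
grip_force: 0.0
```

Call:
arm_command(targets=[[[0, 0, 0, 0, 0, 0, -1], [0, 0, 0, 0, 0, 0, -1], [0, 0, 0, 0, 0, 0, -1]]])

```text
time: 19.98
tool_pos: [396.4, -159.8, 37.5]
tcp_rot: [180.0, 0.0, 168.3]
ft_force: [-0.0, 0.2, 0.4]
finger_gap: 0.3
grip_force: 0.0
```

Run:
```python
from h import *
import pickle
c=cam("wrist");a=snap("wrist","w9");st=status.sense();t=st['tool_pos'];print(t,st['tcp_rot'],st['finger_gap'])
cv2.imwrite('pics/w9b.png',cv2.cvtColor(a,cv2.COLOR_RGB2BGR))
o=np.array([470,-174.5]);th=np.radians(-11.3);u=np.array([np.cos(th),np.sin(th)]);v=np.array([-u[1],u[0]])
d=t[:2]-o;print('tcp in nest',d@u,d@v)
for x in(-48,):print([proj(c,[*(o+x*u+y*v),26]).round(1) for y in(-30,30)])
```

```text
[ 396.21808956 -159.76695836   37.40565616] [ 1.79998046e+02 -2.52406126e-03  1.68281132e+02] 0.09546227281947861
tcp in nest -75.23850561162524 -0.009844272606024163
[array([216.7, 255.3]), array([299. , 254.7])]
```

View pics/w9b.png

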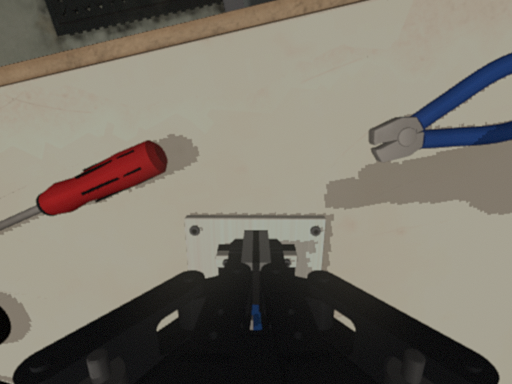

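This shows the shut tips at (256,232), centred on the base (186–327). The carrier's bar is just ahead, around columns 217–296 at row 245. I'll lower behind it.

Call:
arm_command(targets=[[[-0.003, 0.0006, -0.015, 0, 0, 0, -1], [0, 0, -0.015, 0, 0, 0, -1], [0, 0, -0.01, 0, 0, 0, -1], [0, 0, -0.004, 0, 0, 0, -1], [0, 0, 0, 0, 0, 0, -1], [0, 0, 0, 0, 0, 0, -1]]])

```text
time: 20.78
tool_pos: [393.2, -159.3, -6.2]
tcp_rot: [-180.0, 0.0, 168.3]
ft_force: [-0.2, -1.1, 0.5]
finger_gap: 0.1
grip_force: 0.0
```

Call:
arm_command(targets=[[[0.004, -0.0008, 0, 0, 0, 0, -1], [0.004, -0.0008, 0, 0, 0, 0, -1], [0.004, -0.0008, 0, 0, 0, 0, -1], [0.004, -0.0008, 0, 0, 0, 0, -1]]])

```text
time: 21.28
tool_pos: [409.2, -162.4, -6.6]
tcp_rot: [-180.0, 0.0, 168.3]
ft_force: [0.1, -0.6, -0.0]
finger_gap: 0.1
grip_force: 0.0
```

Call:
arm_command(targets=[[[0.004, -0.0008, -0.0015, 0, 0, 0, -1], [0.004, -0.0008, 0, 0, 0, 0, -1], [0.004, -0.0008, 0, 0, 0, 0, -1], [0.004, -0.0008, 0, 0, 0, 0, -1], [0.004, -0.0008, 0, 0, 0, 0, -1], [0.004, -0.0008, 0, 0, 0, 0, -1]]])

```text
time: 22.02
tool_pos: [433.1, -167.2, -8.1]
tcp_rot: [-180.0, 0.0, 168.3]
ft_force: [-0.5, 0.7, -0.4]
finger_gap: 0.1
grip_force: 0.3
```

Call:
arm_command(targets=[[[0.004, -0.0008, 0, 0, 0, 0, -1], [0.004, -0.0008, 0, 0, 0, 0, -1], [0.004, -0.0008, 0, 0, 0, 0, -1], [0.004, -0.0008, 0, 0, 0, 0, -1]]])

```text
time: 22.52
tool_pos: [447.7, -169.8, -8.4]
tcp_rot: [180.0, -0.2, 168.3]
ft_force: [-7.6, 2.7, 5.6]
finger_gap: -0.2
grip_force: 4.2
```

Call:
arm_command(targets=[[[0.004, -0.0008, 0, 0, 0, 0, -1], [0.004, -0.0008, 0, 0, 0, 0, -1], [0.004, -0.0008, 0, 0, 0, 0, -1]]])

```text
time: 22.9
tool_pos: [459.3, -171.9, -8.5]
tcp_rot: [180.0, -0.2, 168.3]
ft_force: [-8.4, 4.2, 5.8]
finger_gap: 0.1
grip_force: 4.2
```

Call:
arm_command(targets=[[[0.004, -0.0008, 0, 0, 0, 0, -1], [0.004, -0.0008, 0, 0, 0, 0, -1]]])

```text
time: 23.15
tool_pos: [468.2, -173.9, -8.6]
tcp_rot: [180.0, -0.1, 168.3]
ft_force: [-1.8, 0.9, -0.8]
finger_gap: -0.2
grip_force: 1.0
```

Call:
arm_command(targets=[[[0.004, -0.0008, 0, 0, 0, 0, -1], [0.003, -0.0006, 0, 0, 0, 0, -1]]])

```text
time: 23.4
tool_pos: [474.4, -175.3, -8.5]
tcp_rot: [180.0, -0.2, 168.3]
ft_force: [-11.4, 2.5, 7.5]
finger_gap: 0.3
grip_force: 5.8
```

Call:
arm_command(targets=[[[0.003, -0.0006, 0, 0, 0, 0, -1]]])

```text
time: 23.52
tool_pos: [477.0, -175.9, -8.5]
tcp_rot: [180.0, -0.3, 168.3]
ft_force: [-12.2, 2.3, 9.7]
finger_gap: 0.1
grip_force: 6.5
```

Call:
arm_command(targets=[[[0.002, -0.0004, 0, 0, 0, 0, -1]]])

```text
time: 23.65
tool_pos: [478.8, -176.2, -8.5]
tcp_rot: [180.0, -0.3, 168.3]
ft_force: [-13.1, 2.7, 10.0]
finger_gap: 0.0
grip_force: 7.0
```

Call:
arm_command(targets=[[[0.0015, -0.0003, 0, 0, 0, 0, -1]]])

```text
time: 23.78
tool_pos: [479.3, -176.3, -8.7]
tcp_rot: [180.0, -0.4, 168.3]
ft_force: [-21.4, 3.9, 14.2]
finger_gap: -0.0
grip_force: 10.4
```

Call:
arm_command(targets=[[[0.0015, -0.0003, 0, 0, 0, 0, -1]]])

```text
time: 23.9
tool_pos: [479.2, -176.2, -9.2]
tcp_rot: [180.0, -0.6, 168.3]
ft_force: [-25.5, 4.6, 15.9]
finger_gap: 0.0
grip_force: 13.3
```

Call:
arm_command(targets=[[[0.001, -0.0002, 0, 0, 0, 0, -1]]])

```text
time: 24.02
tool_pos: [479.3, -176.2, -9.3]
tcp_rot: [180.0, -0.7, 168.3]
ft_force: [-30.2, 6.4, 23.0]
finger_gap: 0.1
grip_force: 15.7
```

Hard against the stops at x 479.3: the position has stalled while the force climbs to 30 N. I'll hold there for the plunger.

Call:
arm_command(targets=[[[0, 0, 0, 0, 0, 0, -1], [0, 0, 0, 0, 0, 0, -1], [0, 0, 0, 0, 0, 0, -1], [0, 0, 0, 0, 0, 0, -1], [0, 0, 0, 0, 0, 0, -1], [0, 0, 0, 0, 0, 0, -1], [0, 0, 0, 0, 0, 0, -1], [0, 0, 0, 0, 0, 0, -1], [0, 0, 0, 0, 0, 0, -1], [0, 0, 0, 0, 0, 0, -1]]])

```text
time: 25.28
tool_pos: [479.2, -176.2, -9.3]
tcp_rot: [180.0, -0.7, 168.3]
ft_force: [-26.9, 5.2, 20.3]
finger_gap: 0.0
grip_force: 14.2
```

Call:
arm_command(targets=[[[0, 0, 0, 0, 0, 0, -1], [0, 0, 0, 0, 0, 0, -1], [0, 0, 0, 0, 0, 0, -1], [0, 0, 0, 0, 0, 0, -1], [0, 0, 0, 0, 0, 0, -1], [0, 0, 0, 0, 0, 0, -1], [0, 0, 0, 0, 0, 0, -1], [0, 0, 0, 0, 0, 0, -1], [0, 0, 0, 0, 0, 0, -1], [0, 0, 0, 0, 0, 0, -1]]])

```text
time: 26.52
tool_pos: [479.2, -176.2, -9.3]
tcp_rot: [180.0, -0.7, 168.3]
ft_force: [-28.0, 4.9, 20.4]
finger_gap: 0.2
grip_force: 14.2
```

Call:
arm_command(targets=[[[0, 0, 0, 0, 0, 0, -1], [0, 0, 0, 0, 0, 0, -1], [0, 0, 0, 0, 0, 0, -1], [0, 0, 0, 0, 0, 0, -1], [0, 0, 0, 0, 0, 0, -1], [0, 0, 0, 0, 0, 0, -1], [0, 0, 0, 0, 0, 0, -1], [0, 0, 0, 0, 0, 0, -1], [0, 0, 0, 0, 0, 0, -1], [0, 0, 0, 0, 0, 0, -1]]])

```text
time: 27.78
tool_pos: [479.2, -176.2, -9.3]
tcp_rot: [180.0, -0.7, 168.3]
ft_force: [-27.9, 4.3, 20.9]
finger_gap: 0.3
grip_force: 14.2
```

Call:
arm_command(targets=[[[0, 0, 0, 0, 0, 0, -1], [0, 0, 0, 0, 0, 0, -1], [0, 0, 0, 0, 0, 0, -1], [0, 0, 0, 0, 0, 0, -1], [0, 0, 0, 0, 0, 0, -1], [0, 0, 0, 0, 0, 0, -1]]])

```text
time: 28.52
tool_pos: [479.2, -176.2, -9.3]
tcp_rot: [180.0, -0.7, 168.3]
ft_force: [-28.0, 4.3, 20.9]
finger_gap: 0.1
grip_force: 14.2
```

I've held for 4.5 s. Before letting go, I'll check that the knob is back where it started in the top and scene views.

Run:
```python
from h import *
o=np.array([470,-174.5]);th=np.radians(-11.3);u=np.array([np.cos(th),np.sin(th)]);v=np.array([-u[1],u[0]])
for n,ref in(("top","top0"),("scene","scene0")):
    snap(n,n+"9");c=cam(n)
    p=proj(c,[*(o+115*u-121.5*v),13.5]);p8=proj(c,[*(o+115*u-131.5*v),13.5]);print(n,p,'10mm out shift',p8-p)
    x,y=np.round(p).astype(int)
    for f in(ref,n+"9"):
        g=cv2.imread(f'pics/{f}.png',0)[y-8:y+9,x-8:x+9].astype(float);w=np.clip(90-g,0,None)
        Y,X=np.mgrid[-8:9,-8:9];print(f,(w*X).sum()/w.sum(),(w*Y).sum()/w.sum(),w.sum())
```

```text
top [341.42621404 181.25663747] 10mm out shift [2.59658507 0.57167477]
top0 -1.495808383233533 -0.005988023952095809 835.0
top9 -1.2217453505007152 0.012875536480686695 699.0
scene [340.75423753 233.33836617] 10mm out shift [2.01273012 1.93365838]
scene0 -2.183988764044944 -1.5554775280898876 1424.0
scene9 -2.158517350157729 -1.4842271293375395 1268.0
```

The knob is back within about 0.1–0.3 px, where 10 mm out would be about 2.7 px, so the plunger is in. I'll back off straight and lift clear.

Call:
arm_command(targets=[[[-0.002, 0.0004, 0, 0, 0, 0, -1], [-0.003, 0.0006, 0, 0, 0, 0, -1], [-0.005, 0.001, 0, 0, 0, 0, -1], [-0.01, 0.002, 0, 0, 0, 0, -1], [-0.01, 0.002, 0, 0, 0, 0, -1], [0, 0, 0.03, 0, 0, 0, -1], [0, 0, 0.04, 0, 0, 0, -1], [-0.01, 0.02, 0.04, 0, 0, 0, -1], [-0.01, 0.03, 0.03, 0, 0, 0, -1], [0, 0.03, 0.02, 0, 0, 0, -1]]])

```text
time: 29.88
tool_pos: [434.7, -91.1, 153.8]
tcp_rot: [-180.0, 0.2, 168.2]
ft_force: [1.3, 0.7, 0.0]
finger_gap: 0.0
grip_force: 0.0
```

Call:
arm_command(targets=[[[0, 0.03, 0.02, 0, 0, 0, -1], [0, 0.02, 0.01, 0, 0, 0, -1], [0, 0, 0, 0, 0, 0, -1], [0, 0, 0, 0, 0, 0, -1], [0, 0, 0, 0, 0, 0, -1]]])

```text
time: 30.5
tool_pos: [434.3, -42.1, 181.2]
tcp_rot: [-180.0, -0.1, 168.2]
ft_force: [-0.4, -0.4, 0.1]
finger_gap: 0.2
grip_force: 0.0
```

Run:
```python
from h import *
o=np.array([470,-174.5]);th=np.radians(-11.3);u=np.array([np.cos(th),np.sin(th)]);v=np.array([-u[1],u[0]])
c=cam("wrist");a=snap("wrist","w10")
snap("top","top10");ct=cam("top");p=proj(ct,[*(o+115*u-121.5*v),13.5]);x,y=np.round(p).astype(int)
for f in("top0","top10"):
    g=cv2.imread(f'pics/{f}.png',0)[y-8:y+9,x-8:x+9].astype(float);w=np.clip(90-g,0,None);Y,X=np.mgrid[-8:9,-8:9];print((w*X).sum()/w.sum(),(w*Y).sum()/w.sum())
t=cv2.imread('pics/top10.png'); ps=[proj(ct,[*(o+xx*u),26]) for xx in(20,18,95,170)];print(ps)
x,y=np.round(proj(ct,[*(o+60*u),10])).astype(int)
b=cv2.resize(t[y-55:y+55,x-65:x+65],(520,440),interpolation=cv2.INTER_CUBIC)
w=cv2.resize(cv2.cvtColor(a,cv2.COLOR_RGB2BGR)[:,:240],(275,440))
cv2.imwrite('pics/fin.png',np.hstack([b,w]))
print(status.sense()['tool_pos'],status.sense()['ft_force'])
```

```text
-1.495808383233533 -0.005988023952095809
-1.1728247914183552 0.1394517282479142
[array([305.19614329, 198.67412831]), array([305.08629922, 199.19905686]), array([309.29662664, 179.07852607]), array([313.36106496, 159.65517774])]
[434.44019765 -42.04291331 181.28182129] [ 0.04312548  0.11315278 -0.52228152]
```

View pics/fin.png

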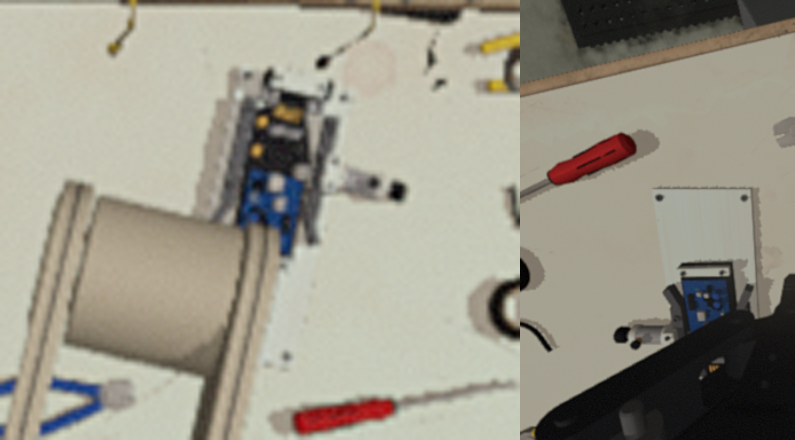

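The carrier sits between the rails with its front at the stops. I'll check how far it sprang back from the rear bar position (row ≈229.5) before handing in.

Run:
```python
from h import *
o=np.array([470,-174.5]);th=np.radians(-11.3);u=np.array([np.cos(th),np.sin(th)]);v=np.array([-u[1],u[0]])
c=cam("wrist");g=cv2.cvtColor(cv2.imread('pics/w10.png'),cv2.COLOR_BGR2GRAY).astype(int)
print(g[160:250:2,162])
loc=lambda p,z:(lambda d:(round(d@u,1),round(d@v,1)))(onplane(c,p,z)[:2]-o)
print('bar top rear',loc((163,231),26),loc((163,229),8),'base rear',loc((163,164),8))
```

```text
[162 151 110 169 168 167 167 169 168 167 167 167 168 167 167 167 168 167
 168 167 169 169 168 168 168 168 168 167 167 167 166 168 166 162  96  24
  67 134 167 167 159  26  40  61  56]
bar top rear (np.float64(13.7), np.float64(2.0)) (np.float64(19.1), np.float64(-4.4)) base rear (np.float64(-70.1), np.float64(5.3))
```

The rear face is at nest x ≈ 17–19. Held with 2 mm spring-back should give 18, and pushed out by the contacts would give 13 or less, so it's held.

```bash
python3 -c "
from h import *
print(job.hand_in())"
```

```text
the job is handed in; nothing more can be done
None
```

The carrier is in the nest and held by the plunger, and I handed the job in at about 31 s on the robot clock with the arm clear; pushed hard against the stops, it sprang back about 2 mm on release, and no verdict was returned.

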